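# Refit the lever on the heating valve and shut it

## Task

The lever handle has come off the ball valve in the white heating pipe beside the baking table, and the valve was left part open. Put the handle back on the valve's flat-sided stem, turning it until it drops fully home, then swing the lever clockwise (seen from above) up to its stop, so that it lies square across the pipe and the heating is shut off. Leave the bowl, the jar and the board of buns where they are, and take your hand away.

Things in the scene. Friction and masses are not known exactly. Their poses are not given: they have to be found in the camera images.
- valve: Fixed loop of white pipe (30 mm diameter, axis 45 mm above the counter, feet 220 mm apart) with a brass ball valve in its middle, 48 mm thick. Origin: on the counter under the stem's axis; x runs along the pipe, z up. The valve is open with the stem's long side along x; it shuts clockwise seen from above, 89 degrees on, at a stop.
- shoulder (a point): Flat top of the round brass bonnet (42 mm diameter) round the stem's foot, on the stem's axis, 85 mm above the counter; axes as the valve's. The stem is stiff: about 0.5 N m of friction at every angle; it stays where left.
- stem_top (a point): Top of the flat-sided steel stem, on its axis, 26 mm above the shoulder; the axes do not turn with the stem. In plan the stem is 24 by 12 mm; its top 9 mm taper to 18 by 6 mm. It starts 6 to 50 degrees clockwise from open; that angle is not measured, only seen or felt.
- handle: Loose steel lever handle, 0.3 kg, lying flat, right way up. Origin: centre of the hub's underside; z up. Hub 38 (x) by 30 (y) by 30 mm tall. The arm lies level with the underside and runs along +x to x = 110 mm: 14 mm wide and tall, from x = 58 mm on in a black sleeve 18 mm wide and 16 mm tall.
- slot (a point): Middle of the slot's mouth in the hub's underside, at the handle's origin, same axes. The slot goes right through: 27 mm long (x) by 15 mm wide (y), 1.5 mm to spare all round on the stem, so some 7 degrees of play each way. It fits either way round. Home, it lies on the shoulder; not engaged, it stands 17 to 26 mm higher.
- sleeve (a point): Middle of the black sleeve: 85 mm along +x from the hub's centre, 8 mm above the underside, axes as the handle's. Pushing sideways here takes about 6 N to turn the stem.
- bowl: Bystander: open amber glass bowl, 120 mm across, 55 mm high, origin under its centre.
- jar: Bystander: closed jar, 68 mm diameter, 75 mm high, origin under its centre.
- bun_board: Bystander: wooden board 160 by 240 by 8 mm (x, y, z) with six buns on it, 60 mm high in all, origin under its centre.

How it is judged:
By the outcome, as a careful person would: the job done as asked, in the order asked, and still so for the second after the job is handed in, with the robot touching nothing.
It also fails if it takes over 72 s, if anything falls off the work surface, if the arm or the gripper's body presses on something with over 40 N, if the wrist force passes 120 N, or if a joint passes its speed limit or range.

## Robot

A 6-joint arm with a two-finger parallel gripper is mounted at the origin on the work surface. World frame = base frame: x ahead of the robot, y to its left, z up, the work surface at z = 0. Lengths are in mm, angles in rad, forces in N, time in s.
With the tool pointing down it reaches from about 350 to 975 mm from the base axis. Payload 7.1 kg.
Tool frame: the origin (TCP) lies between the finger pads; the fingertips stand 17 mm ahead of it and the grasp point (between the pads) lies 2 mm behind it; z points along the fingers, y is the line along which they close (so a half turn about z gives the same grasp; the last joint's range is limited). The gripper opens to 88 mm and grips with 3 to 60 N. Pads are 20 mm wide; open, the fingers measure 115 mm over their backs; the gripper's body (75 mm by 178 mm) begins 61 mm behind the grasp point.
Start: joints at [1.1, 0.423, 1.63, -0, 1.089, -0.019], TCP at [272.834, 562.287, 239.675] pointing down, gripper open.
Joint ranges: [-3, 3], [-0.9, 2.11], [0.09, 2.58], [-1.31, 4.45], [0.11, 2.69], [-2.54, 2.54]. Speed limits (rad/s): [2.39, 2.39, 3.01, 3.14, 3.14, 3.14].

## Interface

Orientations are given as a rotation vector (axis times angle).
In Python, from workcell import ctrl gives the robot as it stands.
- The arm moves only by the shell command python3 jog.py FILE [OPENING], which reads ROWS from the file FILE. ROWS is a JSON list of rows, 1 to 5 of them, each of 6 numbers: dx, dy, dz in a scale on which 1.0 is 400 mm, then a rotation vector rx, ry, rz in fractions of the full range, 1 being pi rad; each row shifts and turns the commanded pose from where the row before left it, along the tool's axes as they then stand; what a row does not reach is not made up. A row lasts 1/12 s, in which the tool goes at most 41.7 mm and 0.125 rad, less where a joint would pass 70% of its speed; a pose out of reach is approached as far as the arm can. OPENING is the finger opening in mm, set as the command begins (- or left out keeps the last). The fingers move at their own pace and stop on an object; the grip force is fixed at half the most. Time passes only in rows, so rows that do not move let the fingers close. It prints the time, the measured TCP pose, the force, the opening and the grip force at its end. A shift or turn number past 1, either way, is cut back to 1. Input that does not fit is refused with a message, and nothing moves.
- ctrl.get_obs(): the state, without advancing time (a new reading comes with each control period).
- ctrl.get_image(name): name is "scene" or "top"; returns a dict with "img" (480x640x3 uint8, red, green, blue), "fx", "fy", "cx", "cy" (pixels), "k1" (the pictures are not rectified: a ray, as slopes to the right and down, at radius r is drawn at 1 + k1 r^2 times it, then the intrinsics apply), "R" (3x3) and "t" (3): a world point X has camera coordinates R X + t. Camera axes: x right, y down, z forward; pixel columns grow to the right and rows downward; lengths in mm; the calibration is good to about 2 mm. A picture is of the moment at which its call begins. There is no depth.
- ctrl.close_job(): hands the job in; it is judged then, once.
The state is a dict: "t": time; "qpos": joint angles; "qvel": joint speeds; "joint_torque": joint torques, N m; "ee_pos": TCP position; "orientation": TCP orientation; "ft_force": force on the tool from outside, world axes, zero at the start; "moment": the same for the moment, N m; "width": finger opening in mm; "grasp_force": force on a finger pad.
Only numpy, scipy, OpenCV 4.12 (cv2) and the standard library are available. Lean on these libraries where they do the work, as an engineer would, in place of code of your own. Each camera call takes 0.05 s, during which the arm holds its last target. There are 200 camera calls.

## Working session

There is one attempt and no reset: what is moved stays moved. The work goes in short steps, Python scripts to look and compute and a shell command to move; the robot and the scene stay as the last step left them, time stands still between calls to the robot, and variables do not carry over. Pictures are saved under pics/ and viewed, at most 10 in all, crops included, and the job is handed in when it is done.

```bash
ls; mkdir -p pics
cat > h.py <<'E'
import numpy as np, cv2
from workcell import ctrl
def snap(n):
    d=ctrl.get_image(n); return d
def ray(d,u,v):
    K=np.array([[d['fx'],0,d['cx']],[0,d['fy'],d['cy']],[0,0,1.]])
    p=cv2.undistortPoints(np.array([[[u,v]]],float),K,np.array([d['k1'],0,0,0.]))[0,0]
    R=np.array(d['R']);t=np.array(d['t'])
    return -R.T@t, R.T@np.array([p[0],p[1],1])
def onz(d,u,v,z):
    o,r=ray(d,u,v); return o+r*(z-o[2])/r[2]
def tri(a,ua,b,ub):
    o1,r1=ray(a,*ua);o2,r2=ray(b,*ub)
    A=np.stack([r1,-r2],1);s=np.linalg.lstsq(A,o2-o1,rcond=None)[0]
    p,q=o1+r1*s[0],o2+r2*s[1]; return (p+q)/2,np.linalg.norm(p-q)
def proj(d,X):
    c=np.array(d['R'])@np.array(X,float)+np.array(d['t']);x,y=c[:2]/c[2];k=1+d['k1']*(x*x+y*y)
    return np.array([d['fx']*x*k+d['cx'],d['fy']*y*k+d['cy']])
E
python3 - <<'E'
from h import *
for n in("scene","top"):
    d=snap(n);cv2.imwrite(f'pics/{n}0.png',d['img'][:,:,::-1]);o,r=ray(d,320,240);print(n,o,r,d['fx'],d['k1'])
    np.save(f'{n}0.npy',d,allow_pickle=True)
print(ctrl.get_obs())
E
```

```text
jog.py
pics
workcell.py
scene [1227.11576383 -112.73672769  867.43996196] [-0.6042502   0.02562012 -0.79640401] 447.42814055513463 -0.06665928052969688
top [ 541.88486883 -104.15546306  978.67928767] [ 0.07962857  0.0393605  -0.99614646] 483.07354620930334 0.0171250133817748
{'t': 0.1, 'qpos': array([ 1.09999990e+00,  4.23752117e-01,  1.63056283e+00,  6.78386090e-07,
        1.08859975e+00, -1.90394192e-02]), 'qvel': array([ 2.40878324e-03, -2.00072582e-03, -1.10768841e-03, -9.75578624e-04,
        2.18434273e-03,  1.90717032e-06]), 'joint_torque': array([-1.02264665e-03, -5.45611238e+01, -2.74322855e+01,  6.44280855e-02,
        1.88664958e-02, -8.22924994e-05]), 'ee_pos': array([272.63552972, 561.89833568, 239.00703549]), 'orientation': array([-7.03527781e-01, -3.06147534e+00,  2.01425515e-03]), 'ft_force': array([0.58372964, 0.06277701, 0.51952367]), 'moment': array([0.00012164, 0.02029059, 0.01385085]), 'grasp_force': 0.0, 'width': 87.88830556026332}
```

View pics/scene0.png

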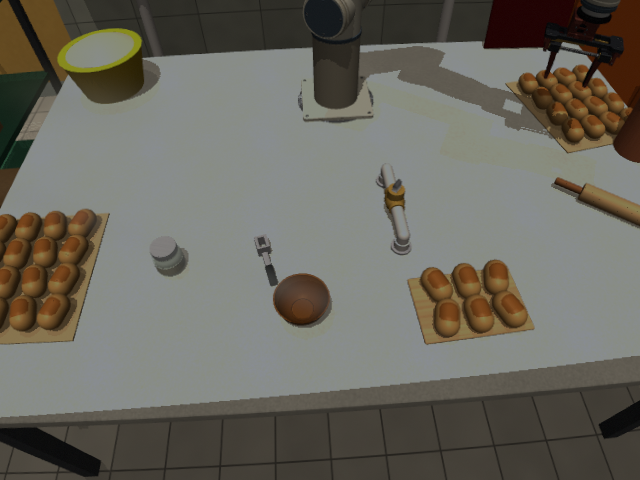

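View pics/top0.png

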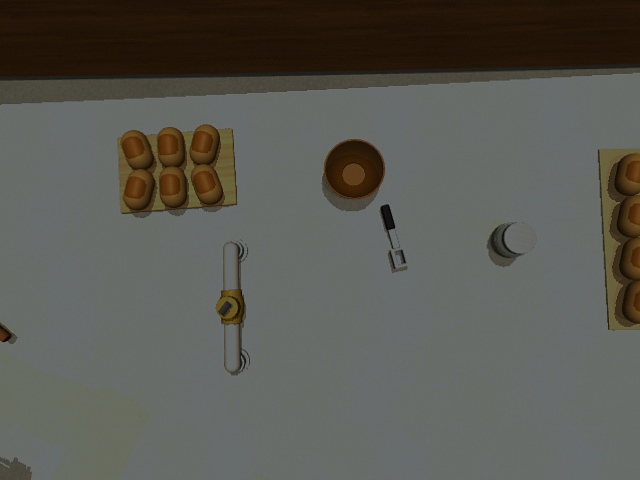

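The scene view shows the handle with its hub near (262,242) and sleeve near (271,273), right beside the bowl (302,300). The valve is near (396,195). In the top view the hub is near (398,258), the sleeve near (388,217) and the stem near (228,308). I'll enlarge both views for detail.

Run:
```python
from h import *
L=lambda n:np.load(n,allow_pickle=True).item()
s,t=L('scene0.npy'),L('top0.npy')
def crop(d,x,y,w,h,f): return cv2.resize(d['img'][y:y+h,x:x+w,::-1],None,fx=f,fy=f,interpolation=cv2.INTER_CUBIC)
a=np.vstack([np.hstack([crop(t,195,275,66,50,6),crop(t,365,195,66,80,6)[:300]]) ,np.hstack([crop(s,360,170,66,48,6),crop(s,236,230,66,48,6)])])
a=np.clip(a.astype(float)*1.6,0,255).astype(np.uint8)
print(a.shape);cv2.imwrite('pics/c1.png',a)
```

```text
(588, 792, 3)
```

View pics/c1.png

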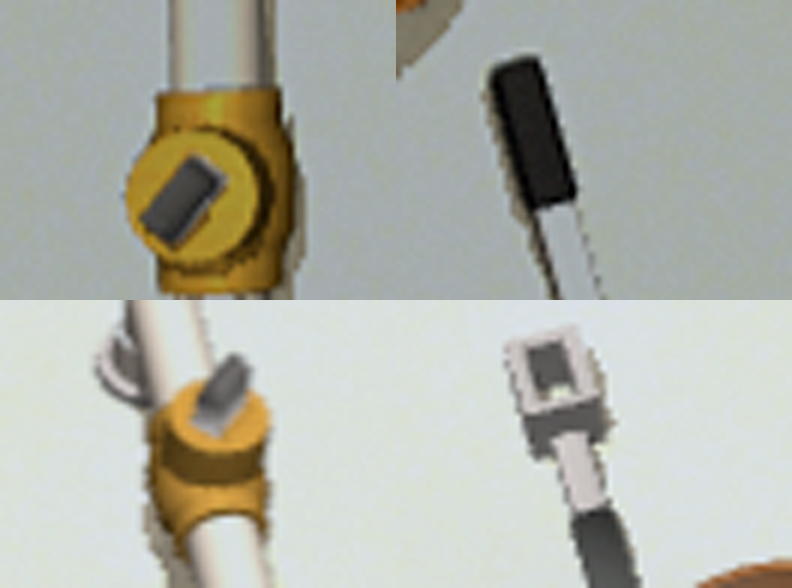

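Run:
```python
from h import *
L=lambda n:np.load(n,allow_pickle=True).item()
s,t=L('scene0.npy'),L('top0.npy')
def blobs(d,x,y,w,h,f,mn):
    I=d['img'][y:y+h,x:x+w];m=f(cv2.cvtColor(I,cv2.COLOR_RGB2HSV).astype(int)).astype(np.uint8)
    n,_,st,c=cv2.connectedComponentsWithStats(m);o=[]
    for i in range(1,n):
        if st[i,4]>mn:
            cs=cv2.findContours((_==i).astype(np.uint8),0,2)[0][0]
            b=cv2.minAreaRect(cs); o.append((st[i,4],c[i]+[x,y],np.array(b[0])+[x,y],b[1],b[2]))
    return o
for nm,d,r in(('t',t,(365,195,50,80)),('s',s,(240,228,45,65))):
    I=cv2.cvtColor(d['img'],cv2.COLOR_RGB2HSV)[r[1]:r[1]+r[3],r[0]:r[0]+r[2]]
    print(nm,'sleeve',blobs(d,*r,lambda h:h[...,2]<60,30))
    print(nm,'counter V',np.median(I[...,2]),I[...,2].max(),np.median(I[...,1]))
    print(nm,'bright',blobs(d,*r,lambda h:h[...,2]>np.median(I[...,2])+15,8))
for nm,d,r in(('t',t,(205,280,50,50)),('s',s,(375,170,40,48))):
    print(nm,'brass',blobs(d,*r,lambda h:h[...,1]>130,30))
    print(nm,'stem',blobs(d,*r,lambda h:(h[...,1]<90)&(h[...,2]<115),10))
x=np.clip(np.hstack([cv2.resize(t['img'][240:280,375:420,::-1],None,fx=8,fy=8,interpolation=2),cv2.resize(t['img'][288:328,208:253,::-1],None,fx=8,fy=8,interpolation=2)]).astype(float)*1.8,0,255)
cv2.imwrite('pics/c2.png',x);print(x.shape)
```

```text
t sleeve [(np.int32(266), array([387.35338346, 219.        ]), array([389.65094376, 226.02829742]), (44.092735290527344, 9.752598762512207), 74.05460357666016), (np.int32(35), array([402.48571429, 256.08571429]), array([402.50000381, 256.00000763]), (12.854387283325195, 2.425356149673462), 75.96376037597656), (np.int32(36), array([391.55555556, 259.30555556]), array([391.56603622, 259.48113251]), (17.71950912475586, 1.923047661781311), 74.05460357666016)]
t counter V 108.0 117 12.0
t bright []
s sleeve [(np.int32(34), array([260.88235294, 240.61764706]), array([261.00000381, 240.5       ]), (6.305926322937012, 5.093247413635254), 75.96376037597656), (np.int32(55), array([263.43636364, 250.05454545]), array([263.43077278, 250.44615364]), (6.2017364501953125, 11.411194801330566), 82.87498474121094), (np.int32(147), array([270.89795918, 274.47619048]), array([270.79411697, 274.67647552]), (20.130456924438477, 7.518603801727295), 75.96376037597656)]
s counter V 140.0 147 9.0
s bright []
t brass [(np.int32(672), array([231.52529762, 306.42559524]), array([229.5, 306.5]), (33.0, 27.0), 90.
[... 345 characters left out ...]
28.0, 18.0), 90.0)]
s stem [(np.int32(117), array([381.77777778, 180.82051282]), array([380.81950283, 181.94813347]), (22.99639129638672, 9.34027099609375), 75.0685806274414), (np.int32(87), array([396.74712644, 185.27586207]), array([396.95000076, 185.14999962]), (6.957010269165039, 13.597792625427246), 18.43494987487793), (np.int32(73), array([388.82191781, 211.64383562]), array([388.78658581, 210.07926941]), (14.908258438110352, 9.055386543273926), 83.6598129272461), (np.int32(15), array([403.33333333, 207.        ]), array([402.5, 206.5]), (9.0, 3.0), 90.0)]
(320, 720, 3)[ WARN:0@0.582] global loadsave.cpp:1063 imwrite_ Unsupported depth image for selected encoder is fallbacked to CV_8U.
```

View pics/c2.png

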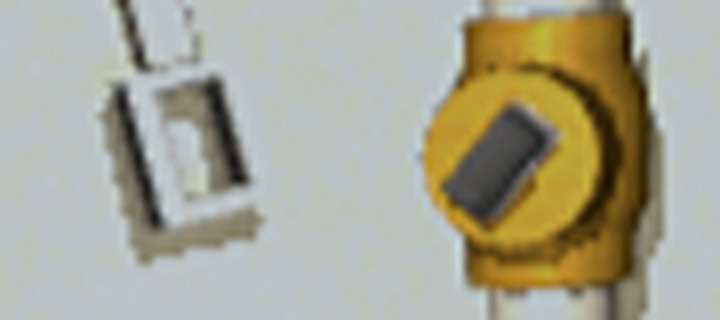

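The crop shows the slot opening centred near crop (202,139), which is top pixel (399.8,256.9), with clean hub edges. The bonnet circle is centred near crop (512,158), which is top pixel (226.6,307.3). The stem leans up and to the right, so it is clockwise from the pipe.

Run:
```python
from h import *
L=lambda n:np.load(n,allow_pickle=True).item()
s,t=L('scene0.npy'),L('top0.npy')
np.set_printoptions(precision=1,suppress=True)
print('hubtop',tri(t,(399.8,256.9),s,(262.0,241.4)),onz(t,399.8,256.9,30),onz(s,262,241.4,30))
print('bonnet',tri(t,(226.6,307.3),s,(395.75,188.75)),onz(t,226.6,307.3,85),onz(s,395.75,188.75,85))
b=onz(t,226.6,307.3,85);b=(b+onz(s,395.75,188.75,85))/2
for z in(85,102,111): print(z,proj(t,[b[0],b[1],z]),proj(s,[b[0],b[1],z]))
# stem edges in top crop2 -> angle, at z~102
c=lambda x,y:(208+(x-360+.5)/8-.5,288+(y+.5)/8-.5)
for p,q in(((445,192),(515,103)),((490,224),(556,135))):
    P,Q=onz(t,*c(p[0],p[1]),104),onz(t,*c(q[0],q[1]),104);d=Q-P;print('stem edge',P,Q,np.degrees(np.arctan2(d[1],d[0])),np.linalg.norm(d))
# stem blob principal axis both views (already minAreaRect), sleeve outline, pipe
for nm,d,r,z in(('t',t,(378,198,25,40),12),('s',s,(262,260,20,30),12)):
    I=d['img'][r[1]:r[1]+r[3],r[0]:r[0]+r[2]].max(2)
    m=(I<(45 if nm=='t' else 60));ys,xs=np.nonzero(m);p=np.c_[xs+r[0],ys+r[1]].astype(np.float32)
    W=np.array([onz(d,*q,z)[:2] for q in p],np.float32);print(nm,'sleeve n',len(p),p.mean(0),W.mean(0),cv2.minAreaRect(W),cv2.fitLine(W,2,0,.01,.01)[:2].T)
# pipe: white edges in top view rows, columns
for v in (255,265,275,285,335,345,355):
    print(v,t['img'][v,215:250].max(1))
o=ctrl.get_obs();print(o['ee_pos'])
```

```text
hubtop (array([ 583. , -222.9,   26.4]), np.float64(0.4176358144993568)) [ 582.8 -222.6   30. ] [ 585.8 -222.2   30. ]
bonnet (array([490.6, 104.6,  83. ]), np.float64(0.5313538876077322)) [490.8 104.4  85. ] [492.5 103.8  85. ]
85 [226.8 306.8] [395.8 188.5]
102 [224.6 307.4] [396.7 183.5]
111 [223.4 307.7] [397.1 180.8]
stem edge [484.4 115.1 104. ] [504.1  99.5 104. ] -38.38726365773318 25.22957499784396
stem edge [477.1 104.9 104. ] [496.9  90.1 104. ] -36.77375763640834 24.660254712526473
t sleeve n 236 [387.1 217.7] [ 662.7 -201.2] ((656.838134765625, -202.86927795410156), (64.86863708496094, 18.761112213134766), 14.687066078186035) [[1.  0.2]]
s sleeve n 147 [270.9 274.5] [ 668.  -202.8] ((668.1720581054688, -202.998046875), (54.77311706542969, 17.169387817382812), 12.203437805175781) [[1.  0.2]]
255 [109 108 108 109 109 109 110 111  80  99 106 108 108 110 110 110 111 108
 109 104  99  87  68  44  85  66  33  30 102 111 112  68 101 109 108]
265 [110 109 109 109 110 109 110 111  82  97 104 109 108 110 110 110 110 108
 109 104 101  90  73  49  78  77 107 111 109 108 108 109 111 108 108]
275 [110 110 109 108 108 110 110 112  77  95 104 108 108 110 110 110 110 108
 108 104 103  93  76  48  76  76 109 111 110 110 109 109 109 109 109]
285 [108 108 108 109 109 110 110 113  82  91 103 109 109 110 110 110 110 109
 109 106 104  94  79  54  56  64 108 111 110 109 109 110 108 108 109]
335 [108 108 109 108 109 109 109 109 111  79  97 105 109 108 111 110 110 110
 108 109 104 103  93  76  49  64  78 111 112 109 108 109 109 109 110]
345 [109 110 109 108 109 108 108 109 113  78  95 104 109 109 111 110 110 110
 108 109 105 104  94  78  53  54  73 110 109 108 108 109 110 109 109]
355 [110 108 108 108 108 109 109 111 112  79  92 104 109 108 111 111 110 111
 109 108 107 105  95  80  60  39  46  38  54  89 109 111  94  64 109]
[272.6 561.9 239. ]
```

```bash
cat > g.py <<'E'
import sys
from h import *
from scipy.spatial.transform import Rotation as Ro
# usage: g.py x y z yawdeg(of tool x axis in world, mod 180)
np.set_printoptions(precision=3,suppress=True)
o=ctrl.get_obs();R=Ro.from_rotvec(o['orientation']).as_matrix()
x,y,z,w=map(float,sys.argv[1:5])
yaw=np.degrees(np.arctan2(R[1,0],R[0,0]));dy=(w-yaw+90)%180-90
print('t',o['t'],'pos',o['ee_pos'],'yaw',yaw,'tilt',R[:,2],'F',o['ft_force'],'M',o['moment'],'w',o['width'],o['grasp_force'])
D=np.array([x,y,z])-o['ee_pos'];print('now-frame delta',R.T@D,'rot about tool z',-np.radians(dy))
a=np.radians(yaw+dy);Rn=np.array([[np.cos(a),np.sin(a),0],[np.sin(a),-np.cos(a),0],[0,0,-1]])
print('after-rot delta',Rn.T@D,'qpos',o['qpos'])
E
python3 g.py 584 -222.5 150 13.5
python3 - <<'E'
from h import *
t=np.load('top0.npy',allow_pickle=True).item()
p,q=onz(t,231,265,45),onz(t,232,345,45);d=p-q;print(p,q,np.degrees(np.arctan2(d[1],d[0])))
E
```

```text
t 0.1 pos [272.636 561.898 239.007] yaw 154.1162112201237 tilt [-0.001 -0.001 -1.   ] F [0.584 0.063 0.52 ] M [0.    0.02  0.014] w 87.88830556026332 0.0
now-frame delta [-622.558 -569.665   89.744] rot about tool z -0.6873767861188419
after-rot delta [-119.647 -835.412   89.007] qpos [ 1.1    0.424  1.631  0.     1.089 -0.019]
[569.76882963 105.88469757  45.        ] [416.9356509  102.69362874  45.        ] 1.1961291112278436
```

Units first: shifts go in shares of 400 mm and turns go in shares of pi rad. So -0.115 rad / 3.1416 = -0.0366.

```bash
echo '[[0,0,0,0,0,-0.0366],[0,0,0,0,0,-0.0366],[0,0,0,0,0,-0.0366],[0,0,0,0,0,-0.0366]]' > m.json && python3 jog.py m.json 60
echo '[[0,0,0,0,0,-0.0366],[0,0,0,0,0,-0.0366],[-0.0113,-0.08,0,0,0,0],[-0.0113,-0.08,0,0,0,0],[-0.0113,-0.08,0,0,0,0]]' > m.json && python3 jog.py m.json
for i in 1 2 3 4; do echo '[[-0.0113,-0.08,0,0,0,0],[-0.0113,-0.08,0,0,0,0],[-0.0113,-0.08,0,0,0,0],[-0.0113,-0.08,0,0,0,0],[-0.0113,-0.08,0,0,0,0]]' > m.json && python3 jog.py m.json; done
echo '[[0,0,0,0,0,0],[0,0,0,0,0,0]]' > m.json && python3 jog.py m.json
python3 g.py 584 -222.5 60 13.5
```

```text
t: 0.43
ee_pos: [272.7, 562.0, 239.2]
orientation: [0.022, -3.141, 0.001]
ft_force: [0.2, -0.2, 0.1]
width: 64.5
grasp_force: 0.0
t: 0.85
ee_pos: [308.4, 471.1, 239.1]
orientation: [0.375, -3.118, 0.001]
ft_force: [0.9, -0.4, -0.4]
width: 60.1
grasp_force: 0.0
t: 1.27
ee_pos: [368.3, 320.4, 239.5]
orientation: [0.374, -3.119, 0.0]
ft_force: [-0.0, -0.1, 0.1]
width: 59.9
grasp_force: 0.0
t: 1.68
ee_pos: [427.9, 170.3, 239.6]
orientation: [0.373, -3.119, 0.0]
ft_force: [0.6, 0.1, 0.2]
width: 60.0
grasp_force: 0.0
t: 2.1
ee_pos: [487.5, 20.0, 239.5]
orientation: [0.373, -3.119, -0.0]
ft_force: [-0.3, 0.0, 0.5]
width: 60.2
grasp_force: 0.0
t: 2.52
ee_pos: [547.2, -130.1, 239.4]
orientation: [0.373, -3.119, -0.0]
ft_force: [-0.1, 0.6, 0.2]
width: 60.0
grasp_force: 0.0
t: 2.68
ee_pos: [547.0, -129.7, 239.1]
orientation: [0.369, -3.119, -0.001]
ft_force: [-0.5, 0.0, 0.8]
width: 60.4
grasp_force: 0.0
t 2.6833 pos [ 547.031 -129.712  239.097] yaw -166.50247483640115 tilt [-0.001  0.    -1.   ] F [-0.475  0.005  0.836] M [0.035 0.054 0.018] w 60.383808983743656 0.0
now-frame delta [-14.423 -98.944 179.037] rot about tool z -4.319404364775507e-05
after-rot delta [-14.286 -98.854 179.097] qpos [-0.254  0.333  1.771  0.     1.039 -2.06 ]
```

In the tool's units: 30 mm / 400 = 0.075, -24.7 mm / 400 = -0.0618.

```bash
echo '[[-0.009,-0.0618,0.05,0,0,0],[-0.009,-0.0618,0.05,0,0,0],[-0.009,-0.0618,0.05,0,0,0],[-0.009,-0.0618,0.05,0,0,0],[0,0,0.075,0,0,0]]' > m.json && python3 jog.py m.json
echo '[[0,0,0.075,0,0,0],[0,0,0.0625,0,0,0],[0,0,0.035,0,0,0],[0,0,0,0,0,0]]' > m.json && python3 jog.py m.json
python3 g.py 584 -222.5 23 13.5
python3 - <<'E'
from h import *
t,s=snap('top'),snap('scene')
a=cv2.resize(t['img'][195:295,350:450,::-1],None,fx=4,fy=4,interpolation=2)
b=cv2.resize(s['img'][185:285,210:310,::-1],None,fx=4,fy=4,interpolation=2)
cv2.imwrite('pics/c3.png',np.clip(np.hstack([a,b])*1.6,0,255).astype(np.uint8))
E
```

```text
t: 3.1
ee_pos: [587.0, -223.7, 130.6]
orientation: [-0.372, 3.115, -0.005]
ft_force: [-0.7, -0.2, 0.6]
width: 60.0
grasp_force: 0.0
t: 3.43
ee_pos: [582.0, -219.1, 57.5]
orientation: [0.374, -3.114, -0.005]
ft_force: [-0.0, 0.7, 0.4]
width: 60.1
grasp_force: 0.0
t 3.4333 pos [ 582.009 -219.096   57.512] yaw -166.29535205511064 tilt [-0.006  0.002 -1.   ] F [-0.025  0.749  0.397] M [ 0.094 -0.021 -0.053] w 60.1393588079814 0.0
now-frame delta [-1.304 -3.91  34.492] rot about tool z 0.0035717804457592213
after-rot delta [-1.141 -3.775 34.512] qpos [-0.379  0.664  1.721  0.     0.763 -2.189]
```

View pics/c3.png

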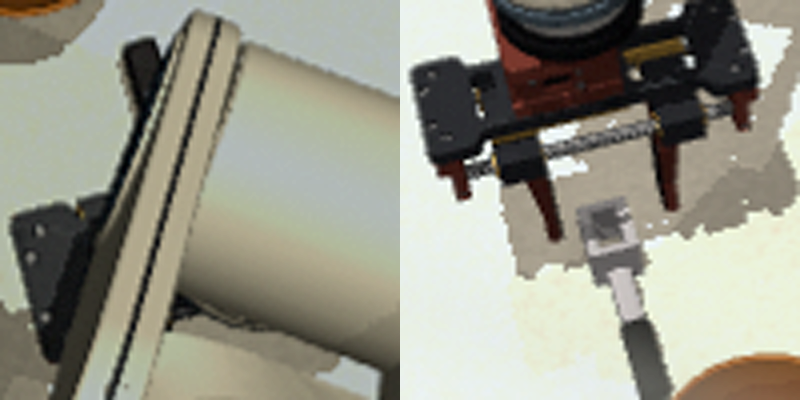

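The scene view shows the hub at crop (610,225) lying between the two red fingertips at (555,238) and (670,205). The alignment is good. I'll descend and close.

In the tool's units: 12 mm / 400 = 0.03, 10 mm / 400 = 0.025.

```bash
echo '[[-0.0015,-0.0045,0.03,0,0,0],[-0.0015,-0.0045,0.03,0,0,0],[0,0,0.025,0,0,0],[0,0,0,0,0,0],[0,0,0,0,0,0]]' > m.json && python3 jog.py m.json
python3 g.py 584 -222.5 23 13.5
echo '[[0,0,0,0,0,0],[0,0,0,0,0,0],[0,0,0,0,0,0],[0,0,0,0,0,0],[0,0,0,0,0,0]]' > m.json && python3 jog.py m.json 15
echo '[[0,0,0,0,0,0],[0,0,0,0,0,0],[0,0,0,0,0,0]]' > m.json && python3 jog.py m.json
python3 g.py 584 -222.5 160 13.5
```

```text
t: 3.95
ee_pos: [585.8, -224.2, 25.9]
orientation: [0.373, -3.118, -0.001]
ft_force: [-0.3, 0.2, 0.3]
width: 59.5
grasp_force: 0.0
t 3.95 pos [ 585.822 -224.195   25.872] yaw -166.36186952820572 tilt [-0.001  0.001 -1.   ] F [-0.267  0.152  0.279] M [ 0.025 -0.012 -0.003] w 59.470671375369044 0.0
now-frame delta [1.368 2.074 2.876] rot about tool z 0.0024108315301434144
after-rot delta [1.376 2.073 2.872] qpos [-0.384  0.717  1.714  0.     0.712 -2.193]
t: 4.37
ee_pos: [586.5, -224.3, 27.0]
orientation: [-0.373, 3.119, 0.0]
ft_force: [-0.9, 2.1, 2.9]
width: 30.1
grasp_force: 7.5
t: 4.62
ee_pos: [586.5, -224.2, 27.0]
orientation: [-0.373, 3.119, 0.0]
ft_force: [-1.1, 1.6, 4.1]
width: 30.0
grasp_force: 29.8
t 4.6167 pos [ 586.457 -224.249   27.002] yaw -166.35967350551016 tilt [ 0.  0. -1.] F [-1.115  1.562  4.107] M [ 0.441  0.185 -0.066] w 29.97003942245251 29.804583191871643
now-frame delta [   1.956    2.288 -132.998] rot about tool z 0.0024491593566294064
after-rot delta [   1.981    2.274 -132.998] qpos [-0.384  0.716  1.714  0.     0.712 -2.193]
```

In the tool's units: -30 mm / 400 = -0.075, -15 mm / 400 = -0.0375.

```bash
echo '[[0,0,-0.0375,0,0,0],[0,0,-0.075,0,0,0],[0,0,-0.075,0,0,0],[0,0,-0.075,0,0,0],[0,0,-0.075,0,0,0]]' > m.json && python3 jog.py m.json
echo '[[0,0,-0.0375,0,0,0.0318],[0,0,0,0,0,0.0357],[0,0,0,0,0,0.0357],[0,0,0,0,0,0.0357],[0,0,0,0,0,0.0357]]' > m.json && python3 jog.py m.json
echo '[[0,0,0,0,0,0.0357],[0,0,0,0,0,0.0357],[0,0,0,0,0,0.035],[0,0,0,0,0,0],[0,0,0,0,0,0]]' > m.json && python3 jog.py m.json
python3 g.py 493 102.5 175 -37.5
```

```text
t: 5.03
ee_pos: [585.9, -224.3, 163.5]
orientation: [0.373, -3.119, 0.0]
ft_force: [0.6, -0.0, -2.4]
width: 30.0
grasp_force: 29.8
t: 5.45
ee_pos: [586.1, -224.4, 177.5]
orientation: [0.493, 3.102, -0.0]
ft_force: [-0.8, -0.1, -2.4]
width: 30.1
grasp_force: 29.8
t: 5.87
ee_pos: [586.2, -224.4, 177.1]
orientation: [0.989, 2.982, -0.0]
ft_force: [0.1, 0.2, -3.7]
width: 29.7
grasp_force: 29.8
t 5.8667 pos [ 586.225 -224.372  177.075] yaw 143.30300350255234 tilt [ 0. -0. -1.] F [ 0.108  0.183 -3.653] M [ 0.048  0.015 -0.021] w 29.680178465168993 29.812001287937164
now-frame delta [270.082 206.379   2.024] rot about tool z 0.014015055024585079
after-rot delta [272.948 202.573   2.075] qpos [-0.384  0.5    1.668 -0.     0.974 -1.315]
```

In the tool's units: 27 mm / 400 = 0.0675, 20.6 mm / 400 = 0.0515.

```bash
for i in 1 2; do echo '[[0.0675,0.0515,0,0,0,0],[0.0675,0.0515,0,0,0,0],[0.0675,0.0515,0,0,0,0],[0.0675,0.0515,0,0,0,0],[0.0675,0.0515,0,0,0,0]]' > m.json && python3 jog.py m.json | head -2; done
echo '[[0,0,0,0,0,0.0045],[0,0,0.025,0,0,0],[0,0,0.025,0,0,0],[0,0,0,0,0,0],[0,0,0,0,0,0]]' > m.json && python3 jog.py m.json
python3 g.py 493 102.8 145 -37.5
python3 - <<'E'
from h import *
t,s=snap('top'),snap('scene')
np.save('t1.npy',t,allow_pickle=True);np.save('s1.npy',s,allow_pickle=True)
a=cv2.resize(t['img'][250:350,180:280,::-1],None,fx=3,fy=3,interpolation=2)
b=cv2.resize(s['img'][155:225,365:435,::-1],None,fx=7,fy=7,interpolation=2)
a=cv2.copyMakeBorder(a,0,190,0,0,0)
cv2.imwrite('pics/c4.png',np.clip(np.hstack([a,b])*1.6,0,255).astype(np.uint8))
E
```

```text
t: 6.28
ee_pos: [539.5, -59.7, 176.9]
t: 6.7
ee_pos: [493.4, 103.9, 177.1]
t: 7.12
ee_pos: [493.6, 101.3, 155.6]
orientation: [-1.015, -2.971, 0.002]
ft_force: [1.0, 0.1, -1.9]
width: 30.2
grasp_force: 29.8
t 7.1167 pos [493.623 101.283 155.554] yaw 142.27436990490497 tilt [-0.002 -0.001 -1.   ] F [ 1.027  0.072 -1.922] M [ 0.041  0.057 -0.039] w 30.188314526114414 29.811568558216095
now-frame delta [ 1.406  0.839 10.555] rot about tool z -0.00393798805099614
after-rot delta [ 1.418  0.824 10.554] qpos [ 0.179  0.372  1.954 -0.     0.818 -0.733]
```

View pics/c4.png

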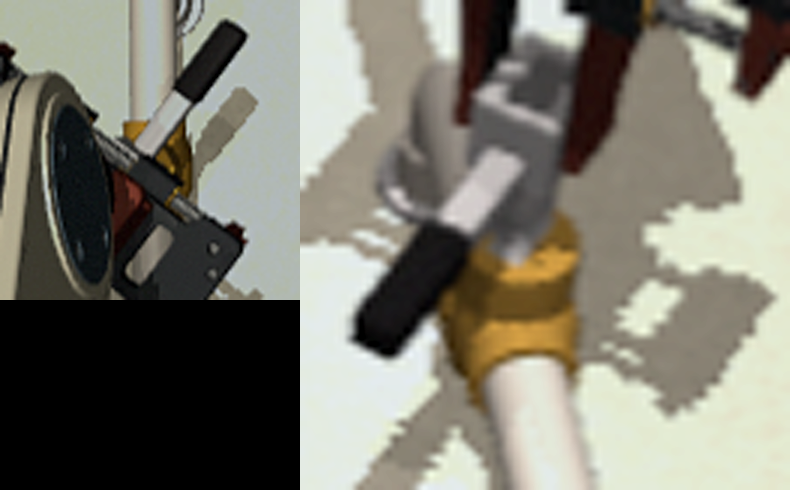

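The top view shows the arm pointing up and to the right, with the sleeve from about (192,92) to (233,28) in crop pixels. The scene view shows the hub directly over the stem. I'll check hub centre and angle from the sleeve.

Run:
```python
from h import *
np.set_printoptions(precision=1,suppress=True)
t=np.load('t1.npy',allow_pickle=True).item();s=np.load('s1.npy',allow_pickle=True).item()
C={}
for nm,d,r,th in(('t',t,(236,252,30,34),38),('s',s,(412,180,24,28),45)):
    x,y,w,h=r
    if nm=='s': x,y,w,h=365+48//7,155+200//7,26,26
    I=d['img'][y:y+h,x:x+w].max(2);m=(I<th).astype(np.uint8)
    n,l,st,c=cv2.connectedComponentsWithStats(m);i=1+st[1:,4].argmax()
    p=np.argwhere(l==i)[:,::-1]+[x,y];z=155.5-27+14
    W=np.array([onz(d,*q,z)[:2] for q in p],np.float32);f=cv2.fitLine(W,2,0,.01,.01).ravel()
    b=cv2.minAreaRect(W);ang=np.degrees(np.arctan2(f[1],f[0]));ang=(ang+90)%180-90
    u=np.array([np.cos(np.radians(ang)),np.sin(np.radians(ang))]);ctr=np.array(b[0]);print(nm,st[i,4],'rect',b,'ang',ang,'hub',ctr-84*u,W.mean(0)-84*u)
```

```text
t 295 rect ((557.73828125, 51.238868713378906), (18.812793731689453, 49.822975158691406), 50.715118408203125) ang -37.871037 hub [491.4 102.8] [491.2 103.2]
s 200 rect ((566.58447265625, 54.81032180786133), (36.39164733886719, 61.699913024902344), 70.63385772705078) ang -33.909042 hub [496.9 101.7] [496.4 100.4]
```

In the tool's units: 5 mm / 400 = 0.0125, 1 mm / 400 = 0.0025.

```bash
echo '[[0.0025,0.002,0.0125,0,0,0],[0,0,0.0125,0,0,0],[0,0,0.0125,0,0,0],[0,0,0,0,0,0]]' > m.json && python3 jog.py m.json|grep -E "pos|force"
echo '[[0,0,0.0075,0,0,0],[0,0,0.0075,0,0,0],[0,0,0.0075,0,0,0],[0,0,0,0,0,0]]' > m.json && python3 jog.py m.json|grep -E "pos|force"
python3 g.py 493.3 102.5 112 -37.5
```

```text
ee_pos: [493.1, 103.5, 140.6]
ft_force: [-0.1, -0.1, -2.1]
grasp_force: 29.8
ee_pos: [493.5, 103.7, 132.1]
ft_force: [0.5, 0.8, -2.8]
grasp_force: 29.8
t 7.8833 pos [493.475 103.712 132.113] yaw 142.31746148468872 tilt [-0.001 -0.    -1.   ] F [ 0.453  0.789 -2.776] M [-0.021  0.036 -0.012] w 30.13725676772305 29.811464846134186
now-frame delta [-0.612 -1.054 20.113] rot about tool z -0.003185898103883902
after-rot delta [-0.598 -1.068 20.113] qpos [ 0.184  0.411  1.967 -0.     0.764 -0.73 ]
```

In the tool's units: 2 mm / 400 = 0.005, -0.5 mm / 400 = -0.0013.

```bash
echo '[[-0.0008,-0.0013,0.005,0,0,0],[0,0,0.005,0,0,0],[0,0,0,0,0,0]]' > m.json && python3 jog.py m.json|grep -E "pos|force"
echo '[[0,0,0.005,0,0,0],[0,0,0.005,0,0,0],[0,0,0,0,0,0]]' > m.json && python3 jog.py m.json|grep -E "pos|force"
python3 g.py 493.3 102.5 112 -37.5
```

```text
ee_pos: [493.6, 103.1, 128.4]
ft_force: [-0.3, -0.0, -2.5]
grasp_force: 29.8
ee_pos: [493.5, 103.1, 124.3]
ft_force: [-0.4, -0.4, -2.3]
grasp_force: 29.8
t 8.3833 pos [493.526 103.128 124.346] yaw 142.3119070261505 tilt [-0. -0. -1.] F [-0.432 -0.427 -2.3  ] M [0.07  0.036 0.011] w 30.16877896350945 29.811514019966125
now-frame delta [-0.209 -0.631 12.346] rot about tool z -0.0032828416935414897
after-rot delta [-0.203 -0.636 12.346] qpos [ 0.182  0.424  1.971 -0.     0.747 -0.731]
```

Underside is now 97 mm high, below the taper, with no contact force, so it has engaged. I'll continue down to the shoulder.

In the tool's units: 2.5 mm / 400 = 0.0063.

```bash
echo '[[0,0,0.0063,0,0,0],[0,0,0.0063,0,0,0],[0,0,0.0063,0,0,0],[0,0,0,0,0,0]]' > m.json && python3 jog.py m.json|grep -E "pos|force"
echo '[[0,0,0.0038,0,0,0],[0,0,0.0038,0,0,0],[0,0,0,0,0,0]]' > m.json && python3 jog.py m.json|grep -E "pos|force"
python3 g.py 493.3 102.5 112 -37.5
```

```text
ee_pos: [493.4, 103.1, 116.6]
ft_force: [-1.3, 0.6, -3.0]
grasp_force: 29.8
ee_pos: [493.6, 103.1, 113.9]
ft_force: [-0.1, 0.2, -2.0]
grasp_force: 29.8
t 8.9667 pos [493.614 103.147 113.92 ] yaw 142.31074357413522 tilt [-0. -0. -1.] F [-0.076  0.156 -2.019] M [-0.015  0.059 -0.01 ] w 29.598186898950626 29.811612367630005
now-frame delta [-0.147 -0.704  1.92 ] rot about tool z -0.003303147761897033
after-rot delta [-0.145 -0.705  1.92 ] qpos [ 0.182  0.443  1.975 -0.     0.724 -0.731]
```

In the tool's units: 1 mm / 400 = 0.0025, 0.7 mm / 400 = 0.0018.

```bash
echo '[[0,0,0.0025,0,0,0],[0,0,0.0025,0,0,0],[0,0,0.0018,0,0,0],[0,0,0,0,0,0]]' > m.json && python3 jog.py m.json|grep -E "pos|force"
python3 g.py 493.3 102.5 112 -37.5
```

```text
ee_pos: [493.8, 103.2, 112.0]
ft_force: [-2.1, -0.7, 4.4]
grasp_force: 29.8
t 9.3 pos [493.772 103.187 111.966] yaw 142.31126390473867 tilt [ 0.  0. -1.] F [-2.107 -0.711  4.404] M [-0.034  0.37  -0.053] w 30.191980757099593 29.814634323120117
now-frame delta [-0.046 -0.832 -0.034] rot about tool z -0.0032940662796679373
after-rot delta [-0.043 -0.832 -0.034] qpos [ 0.182  0.446  1.976  0.     0.719 -0.731]
```

Seated: the TCP is at 112.0, so the underside is at 85, with light contact force. I'll release, lift, and move over the sleeve with the fingers straddling it.

In the tool's units: -25 mm / 400 = -0.0625, -21 mm / 400 = -0.0525.

```bash
echo '[[0,0,0,0,0,0],[0,0,0,0,0,0],[0,0,0,0,0,0],[0,0,0,0,0,0]]' > m.json && python3 jog.py m.json 56
echo '[[0,0,-0.025,0,0,0],[0,0,-0.0625,0,0,0],[0,0,-0.0625,0,0,0],[0,0,0,0,0,0]]' > m.json && python3 jog.py m.json |grep -E "pos|force"
echo '[[-0.0525,0,0,0,0,0],[-0.0525,0,0,0,0,0],[-0.0525,0,0,0,0,0],[-0.05,0,0,0,0,0],[0,0,0,0,0,0]]' > m.json && python3 jog.py m.json 32
python3 g.py 558.4 51.3 103 -37.8
python3 - <<'E'
from h import *
t,s=snap('top'),snap('scene')
a=cv2.resize(t['img'][250:350,180:280,::-1],None,fx=3,fy=3,interpolation=2)
b=cv2.resize(s['img'][155:225,365:435,::-1],None,fx=7,fy=7,interpolation=2)
a=cv2.copyMakeBorder(a,0,190,0,0,0)
cv2.imwrite('pics/c5.png',np.clip(np.hstack([a,b])*1.6,0,255).astype(np.uint8))
E
```

```text
t: 9.63
ee_pos: [493.9, 103.2, 111.5]
orientation: [1.015, 2.973, 0.0]
ft_force: [-0.1, 0.1, 0.0]
width: 53.2
grasp_force: 0.0
ee_pos: [496.4, 103.7, 176.0]
ft_force: [1.3, -0.4, -0.2]
grasp_force: 0.0
t: 10.38
ee_pos: [562.2, 50.8, 172.0]
orientation: [1.016, 2.97, 0.001]
ft_force: [-0.8, -0.0, 0.5]
width: 32.3
grasp_force: 0.0
t 10.3833 pos [562.195  50.791 171.98 ] yaw 142.21877681528653 tilt [ 0.003 -0.    -1.   ] F [-0.839 -0.042  0.492] M [ 0.007 -0.009  0.028] w 32.344239020471726 0.0
now-frame delta [ 3.48  -2.031 68.969] rot about tool z 0.000327717249788483
after-rot delta [ 3.311 -1.924 68.98 ] qpos [ 0.069  0.423  1.816 -0.001  0.9   -0.842]
```

View pics/c5.png

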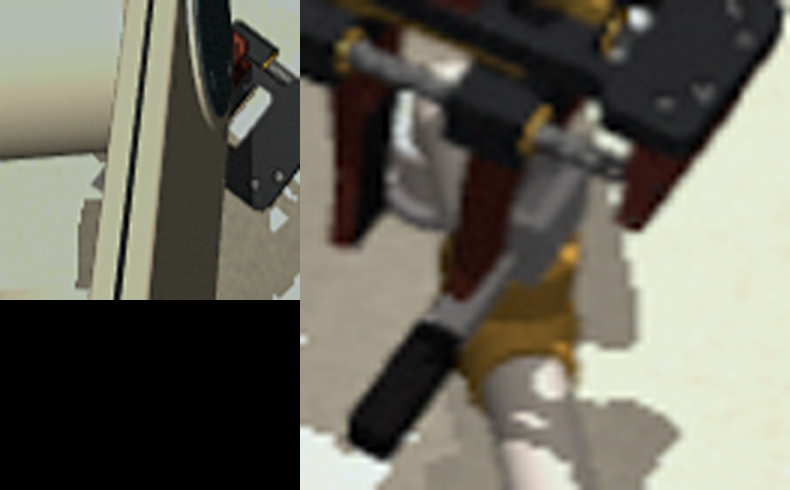

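The scene view shows the hub sitting down on the brass bonnet at crop (545,215), with the sleeve at (405,390), and the fingers clear above. I'll go down around the sleeve.

In the tool's units: 20 mm / 400 = 0.05.

```bash
echo '[[0,0,0,0,0,0],[0,0,0.05,0,0,0],[0,0,0.05,0,0,0],[0,0,0,0,0,0],[0,0,0,0,0,0]]' > m.json && python3 jog.py m.json 34|grep -E "pos|force"
python3 g.py 558.4 51.3 103 -37.8
```

```text
ee_pos: [557.9, 52.9, 130.9]
ft_force: [0.3, -0.2, 0.7]
grasp_force: 0.0
t 10.9 pos [557.871  52.948 130.875] yaw 142.35861720542022 tilt [-0.003 -0.    -1.   ] F [ 0.331 -0.181  0.651] M [ 0.015  0.015 -0.008] w 33.97761640305317 0.0
now-frame delta [-1.489 -0.927 27.873] rot about tool z 0.0027683924848951737
after-rot delta [-1.428 -0.978 27.875] qpos [ 0.073  0.481  1.843  0.     0.821 -0.841]
```

In the tool's units: 8 mm / 400 = 0.02, 4 mm / 400 = 0.01.

```bash
echo '[[-0.0025,-0.0025,0.02,0,0,0],[0,0,0.02,0,0,0],[0,0,0.02,0,0,0],[0,0,0.01,0,0,0],[0,0,0,0,0,0]]' > m.json && python3 jog.py m.json |grep -E "pos|force"
python3 g.py 558.4 51.3 103 -37.8
```

```text
ee_pos: [558.9, 51.0, 102.4]
ft_force: [-0.3, -0.2, 0.3]
grasp_force: 0.0
t 11.3167 pos [558.89   50.951 102.425] yaw 142.30618598487186 tilt [-0.002 -0.    -1.   ] F [-0.287 -0.244  0.314] M [-0.018  0.018 -0.025] w 33.93165137860791 0.0
now-frame delta [ 0.602 -0.024 -0.574] rot about tool z 0.0018532950554865444
after-rot delta [ 0.602 -0.025 -0.575] qpos [ 0.07   0.526  1.853  0.     0.764 -0.843]
```

In the tool's units: -5.1 mm / 400 = -0.0128, 0.15 mm / 400 = 0.0004, 0.06 rad / 3.1416 = 0.0191.

```bash
for i in 1 2 3; do echo '[[0.0004,-0.0128,0,0,0,0.0191],[0.0004,-0.0128,0,0,0,0.0191],[0.0004,-0.0128,0,0,0,0.0191],[0.0004,-0.0128,0,0,0,0.0191]]' > m.json && python3 jog.py m.json |grep -E "pos|force"
python3 - <<'E'
from h import *
p=ctrl.get_obs()['ee_pos'];d=p[:2]-[491.3,103.7];print('ang',np.degrees(np.arctan2(d[1],d[0])),np.linalg.norm(d))
E
done
```

```text
ee_pos: [545.4, 36.4, 103.7]
ft_force: [0.8, 1.5, 1.0]
grasp_force: 0.4
ang -51.19248863065235 86.3851098657415
ee_pos: [529.1, 26.6, 104.0]
ft_force: [2.5, 7.3, -0.8]
grasp_force: 2.7
ang -63.8836571371437 85.88951925484672
ee_pos: [510.4, 20.2, 104.2]
ft_force: [3.7, 5.4, -1.0]
grasp_force: 2.7
ang -77.10279775829666 85.64359520242206
```

In the tool's units: -3.4 mm / 400 = -0.0085, 0.1 mm / 400 = 0.0003, 0.04 rad / 3.1416 = 0.0127.

```bash
for i in 1 2 3; do echo '[[0.0003,-0.0085,0,0,0,0.0127],[0.0003,-0.0085,0,0,0,0.0127]]' > m.json && python3 jog.py m.json |grep -E "pos|force"
python3 - <<'E'
from h import *
p=ctrl.get_obs()['ee_pos'];d=p[:2]-[491.3,103.7];print('ang',np.degrees(np.arctan2(d[1],d[0])),np.linalg.norm(d))
E
done
```

```text
ee_pos: [503.8, 19.2, 104.3]
ft_force: [5.1, 5.5, -0.0]
grasp_force: 2.6
ang -81.57109647136801 85.46432238411322
ee_pos: [497.4, 18.6, 104.4]
ft_force: [4.3, 3.8, -0.9]
grasp_force: 2.7
ang -85.89407097001494 85.28218539026376
ee_pos: [490.8, 18.6, 104.4]
ft_force: [5.3, 1.8, -0.3]
grasp_force: 2.7
ang -90.30523743693982 85.1462877496511
```

In the tool's units: -1.7 mm / 400 = -0.0043, 0.02 rad / 3.1416 = 0.0064.

```bash
for i in 1 2 3; do echo '[[0,-0.0043,0,0,0,0.0064],[0,-0.0043,0,0,0,0.0064]]' > m.json && python3 jog.py m.json |grep -E "pos|force"
python3 - <<'E'
from h import *
p=ctrl.get_obs()['ee_pos'];d=p[:2]-[491.3,103.7];print('ang',np.degrees(np.arctan2(d[1],d[0])),np.linalg.norm(d))
E
done
```

```text
ee_pos: [487.4, 18.7, 104.4]
ft_force: [5.8, 2.4, -1.0]
grasp_force: 2.6
ang -92.6210998354816 85.1320716958936
ee_pos: [484.2, 18.9, 104.5]
ft_force: [4.8, 2.1, -1.1]
grasp_force: 2.6
ang -94.77862783607637 85.04952853922849
ee_pos: [480.9, 19.3, 104.4]
ft_force: [5.1, 1.2, -0.9]
grasp_force: 2.7
ang -97.03328913289329 84.99426962651576
```

In the tool's units: -1.5 mm / 400 = -0.0038, 0.015 rad / 3.1416 = 0.0048.

```bash
for i in 1 2 3; do echo '[[0,-0.0038,0,0,0,0.0048],[0,0,0,0,0,0]]' > m.json && python3 jog.py m.json |grep -E "pos|ft_force"
python3 - <<'E'
from h import *
o=ctrl.get_obs();p=o['ee_pos'];d=p[:2]-[491.3,103.7];print('ang',np.degrees(np.arctan2(d[1],d[0])),o['moment'])
E
done
```

```text
ee_pos: [479.0, 19.5, 104.4]
ft_force: [5.6, -0.3, -1.4]
ang -98.31713682179905 [ 0.01507418 -0.85928156  0.09294007]
ee_pos: [477.4, 19.7, 104.3]
ft_force: [5.6, -0.4, -1.0]
ang -99.39301868304612 [-0.03295371 -0.83461561  0.04416091]
ee_pos: [475.8, 20.0, 104.2]
ft_force: [5.3, -0.5, -0.6]
ang -100.45746488196694 [-0.09970708 -0.85269824  0.10495943]
```

Units first: shifts go in shares of 400 mm and turns go in shares of pi rad. So -1.2 mm / 400 = -0.003, 0.012 rad / 3.1416 = 0.0038.

```bash
for i in 1 2 3; do echo '[[0,-0.003,0,0,0,0.0038],[0,0,0,0,0,0]]' > m.json && python3 jog.py m.json |grep -E "pos|ft_force"; done
python3 - <<'E'
from h import *
s=snap('scene')
b=cv2.resize(s['img'][145:225,345:435,::-1],None,fx=7,fy=7,interpolation=2)
cv2.imwrite('pics/c6.png',np.clip(b*1.6,0,255).astype(np.uint8))
E
```

```text
ee_pos: [474.7, 20.2, 104.2]
ft_force: [4.4, -0.1, -0.1]
ee_pos: [473.5, 20.4, 104.2]
ft_force: [5.2, -2.0, -0.5]
ee_pos: [472.8, 20.7, 104.3]
ft_force: [4.9, -0.5, -1.0]
```

View pics/c6.png

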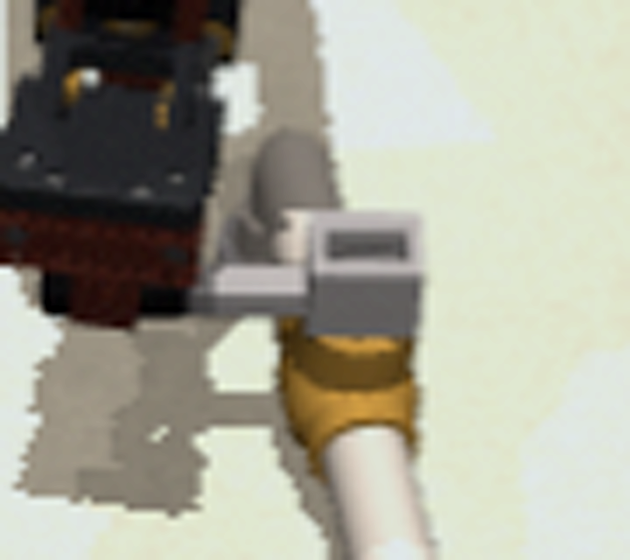

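The scene view shows the lever near square across the pipe, with the hub seated at crop (362,270) and the finger pushing on the sleeve from the near side. There has been no force rise yet, so I'll push on gently.

In the tool's units: -1.5 mm / 400 = -0.0038, 0.01 rad / 3.1416 = 0.0032.

```bash
for i in 1 2 3; do echo '[[0,-0.0038,0,0,0,0.0032],[0,0,0,0,0,0]]' > m.json && python3 jog.py m.json |grep -E "pos|ft_force|width"; done
```

```text
ee_pos: [471.9, 20.9, 104.5]
ft_force: [7.7, -2.1, -1.8]
width: 34.1
ee_pos: [471.0, 21.2, 104.6]
ft_force: [8.5, -3.3, -1.9]
width: 34.1
ee_pos: [470.2, 21.5, 104.8]
ft_force: [9.3, -4.3, -1.1]
width: 34.1
```

In the tool's units: -1.5 mm / 400 = -0.0038.

```bash
for i in 1 2 3 4; do echo '[[0,-0.0038,0,0,0,0],[0,0,0,0,0,0]]' > m.json && python3 jog.py m.json |grep -E "pos|ft_force|width"; done
```

```text
ee_pos: [469.3, 21.6, 105.0]
ft_force: [11.5, -6.7, -1.4]
width: 34.0
ee_pos: [468.3, 21.9, 105.1]
ft_force: [11.7, -7.4, -2.6]
width: 34.1
ee_pos: [467.4, 22.0, 105.2]
ft_force: [13.1, -9.3, -2.1]
width: 34.5
ee_pos: [466.6, 22.2, 105.4]
ft_force: [14.3, -12.0, -2.4]
width: 34.2
```

On the stop: the force has climbed to about 19 N against the steady 5–6 N of turning. I'll back off to the middle, rise, and look.

In the tool's units: 4 mm / 400 = 0.01, 3 mm / 400 = 0.0075.

```bash
echo '[[0,0.01,0,0,0,0],[0,0.01,0,0,0,0],[0,0.0075,0,0,0,0],[0,0,0,0,0,0],[0,0,0,0,0,0]]' > m.json && python3 jog.py m.json |grep -E "pos|ft_force|width"; python3 g.py 476 20 104 90
```

```text
ee_pos: [471.7, 20.6, 103.8]
ft_force: [4.8, 0.1, -0.3]
width: 34.1
t 15.95 pos [471.668  20.58  103.781] yaw 74.08438380303294 tilt [ 0.002 -0.    -1.   ] F [ 4.774  0.106 -0.334] M [-0.021 -0.833  0.015] w 34.05850887029755 2.4434879841282964
now-frame delta [ 0.63   4.325 -0.21 ] rot about tool z -0.27777990512081363
after-rot delta [-0.58   4.332 -0.219] qpos [ 0.018  0.425  2.049 -0.     0.665  0.296]
```

In the tool's units: 3 mm / 400 = 0.0075, 1 mm / 400 = 0.0025.

```bash
echo '[[0,0.0075,0,0,0,0],[0,0.0075,0,0,0,0],[0,0.0025,0,0,0,0],[0,0,0,0,0,0],[0,0,0,0,0,0]]' > m.json && python3 jog.py m.json |grep -E "pos|ft_force|width"
echo '[[0,0,-0.025,0,0,0],[0,0,-0.0625,0,0,0],[0,0,-0.0625,0,0,0],[0,0,-0.0625,0,0,0],[0,0,-0.05,0,0,0]]' > m.json && python3 jog.py m.json |grep -E "pos|ft_force|width"
python3 g.py 330 330 250 74
```

```text
ee_pos: [476.6, 18.6, 103.2]
ft_force: [0.2, -0.5, 0.1]
width: 33.9
ee_pos: [477.3, 18.7, 210.8]
ft_force: [0.5, 0.0, 0.4]
width: 33.9
t 16.7833 pos [477.291  18.667 210.753] yaw 74.0706383153522 tilt [ 0.001 -0.    -1.   ] F [0.538 0.02  0.366] M [-0.026  0.094 -0.021] w 33.877360617207415 0.0
now-frame delta [ 258.962 -227.053  -39.359] rot about tool z 0.0012328711809579188
after-rot delta [ 258.674 -227.4    -39.247] qpos [ 0.014  0.248  1.973 -0.     0.921  0.292]
```

In the tool's units: 26 mm / 400 = 0.065, -22.7 mm / 400 = -0.0568.

```bash
for i in 1 2; do echo '[[0.065,-0.0568,-0.01,0,0,0],[0.065,-0.0568,-0.01,0,0,0],[0.065,-0.0568,-0.01,0,0,0],[0.065,-0.0568,-0.01,0,0,0],[0.065,-0.0568,-0.01,0,0,0]]' > m.json && python3 jog.py m.json|grep pos; done
python3 - <<'E'
from h import *
np.set_printoptions(precision=1,suppress=True)
t,s=snap('top'),snap('scene')
np.save('t2.npy',t,allow_pickle=True);np.save('s2.npy',s,allow_pickle=True)
a=cv2.resize(t['img'][265:345,200:300,::-1],None,fx=4,fy=4,interpolation=2)
b=cv2.resize(s['img'][145:225,335:435,::-1],None,fx=4,fy=4,interpolation=2)
cv2.imwrite('pics/c7.png',np.clip(np.hstack([a,b])*1.6,0,255).astype(np.uint8))
x,y,w,h=240,285,50,45
m=(t['img'][y:y+h,x:x+w].max(2)<38).astype(np.uint8);n,l,st,c=cv2.connectedComponentsWithStats(m);i=1+st[1:,4].argmax()
W=np.array([onz(t,*(q[::-1]+[x,y]),99)[:2] for q in np.argwhere(l==i)],np.float32)
f=cv2.fitLine(W,2,0,.01,.01).ravel();print(st[i],cv2.minAreaRect(W),W.mean(0),np.degrees(np.arctan2(f[1],f[0])))
d=W.mean(0)-[491.3,103.7];print(np.degrees(np.arctan2(d[1],d[0])),np.linalg.norm(d))
E
```

```text
ee_pos: [402.7, 175.8, 229.4]
ee_pos: [329.0, 332.1, 249.4]
[ 18  22  28  12 259] ((481.873779296875, 19.62466049194336), (50.110591888427734, 16.746477127075195), 83.9087142944336) [482.   19.6] 83.9053
-96.31754802074717 84.56700652137485
```

View pics/c7.png

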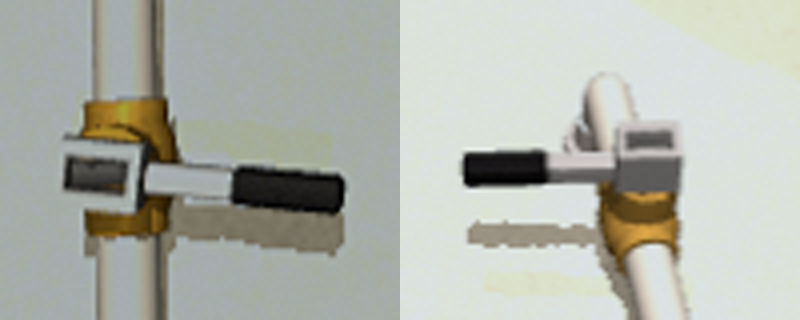

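The top view shows the lever from hub crop (105,172) to sleeve (290,190), about 7–8° past square. That is the slot's play, with the stem on its stop and the hub home. I'll nudge the lever back inside its play so that it lies square, without loading the stem.

```bash
python3 g.py 482.5 19.6 170 87
```

```text
t 17.7167 pos [328.872 334.486 249.87 ] yaw 74.32699912473792 tilt [ 0.001  0.002 -1.   ] F [-0.006  0.126 -0.334] M [-0.034  0.032 -0.013] w 33.90735074866048 0.0
now-frame delta [-261.863  232.951   79.345] rot about tool z -0.22118559138144644
after-rot delta [-306.414  169.897   79.87 ] qpos [0.768 0.177 1.956 0.001 1.006 1.041]
```

In the tool's units: -26 mm / 400 = -0.065, 22.7 mm / 400 = 0.0568.

```bash
for i in 1 2; do echo '[[-0.065,0.0568,0.01,0,0,0],[-0.065,0.0568,0.01,0,0,0],[-0.065,0.0568,0.01,0,0,0],[-0.065,0.0568,0.01,0,0,0],[-0.065,0.0568,0.01,0,0,0]]' > m.json && python3 jog.py m.json 29|grep pos; done
echo '[[0,0,0.05,0,0,-0.0318],[0,0,0.05,0,0,-0.0318],[0,0,0,0,0,0],[0,0,0,0,0,0]]' > m.json && python3 jog.py m.json|grep pos
python3 g.py 482.5 19.6 104 85
```

```text
ee_pos: [403.8, 172.7, 228.7]
ee_pos: [477.2, 16.3, 208.7]
ee_pos: [476.2, 18.1, 168.2]
t 18.8833 pos [476.234  18.082 168.199] yaw 85.32080855464487 tilt [-0.003 -0.    -1.   ] F [0.259 0.085 0.389] M [-0.071  0.013 -0.033] w 28.90761390428081 0.0
now-frame delta [ 2.048  6.307 64.18 ] rot about tool z 0.00559916554711713
after-rot delta [ 2.059  6.11  64.199] qpos [ 0.013  0.316  2.004 -0.     0.825  0.095]
```

In the tool's units: 20 mm / 400 = 0.05, 15 mm / 400 = 0.0375.

```bash
echo '[[0.0025,0.0138,0.0375,0,0,0],[0,0,0.05,0,0,0],[0,0,0.0375,0,0,0],[0,0,0,0,0,0],[0,0,0,0,0,0]]' > m.json && python3 jog.py m.json|grep -E "pos|ft_force"
python3 g.py 482.5 19.6 104 85
echo '[[0,0,0.015,0,0,0],[0,0,0.015,0,0,0],[0,0,0,0,0,0],[0,0,0,0,0,0]]' > m.json && python3 jog.py m.json|grep -E "pos|ft_force"
python3 g.py 482.5 19.6 104 85
```

```text
ee_pos: [482.9, 19.5, 119.3]
ft_force: [-0.7, 0.4, -0.8]
t 19.3 pos [482.935  19.5   119.252] yaw 85.46380712159232 tilt [-0. -0. -1.] F [-0.699  0.365 -0.792] M [-0.089  0.039  0.002] w 29.091231483074953 0.0
now-frame delta [ 0.066 -0.436 15.252] rot about tool z 0.008094961365983751
after-rot delta [ 0.062 -0.442 15.252] qpos [ 0.016  0.409  2.018 -0.     0.715  0.095]
ee_pos: [482.9, 19.3, 106.6]
ft_force: [-0.4, -1.0, -0.8]
t 19.6333 pos [482.944  19.27  106.638] yaw 85.51773866971324 tilt [-0. -0. -1.] F [-0.401 -0.995 -0.753] M [-0.075  0.057  0.011] w 29.170264387971933 0.0
now-frame delta [ 0.294 -0.468  2.638] rot about tool z 0.009036244451391468
after-rot delta [ 0.29  -0.471  2.638] qpos [ 0.015  0.433  2.023 -0.     0.686  0.094]
```

In the tool's units: 2.5 mm / 400 = 0.0063.

```bash
echo '[[0,0.0063,0,0,0,0],[0,0.0063,0,0,0,0],[0,0,0,0,0,0]]' > m.json && python3 jog.py m.json|grep -E "pos|ft_force"
for i in 1 2 3 4; do echo '[[0,0.0025,0,0,0,-0.0038],[0,0.0025,0,0,0,-0.0038],[0,0,0,0,0,0]]' > m.json && python3 jog.py m.json|grep -E "pos|ft_force"; done
```

```text
ee_pos: [488.8, 18.8, 106.8]
ft_force: [-0.5, -1.4, -0.8]
ee_pos: [490.1, 18.7, 106.5]
ft_force: [1.0, -0.4, -0.4]
ee_pos: [492.1, 18.6, 106.5]
ft_force: [0.7, -0.3, -0.0]
ee_pos: [494.2, 18.5, 106.5]
ft_force: [0.5, -0.3, -0.5]
ee_pos: [496.2, 18.5, 106.5]
ft_force: [-0.7, 0.8, 0.6]
```

In the tool's units: 1 mm / 400 = 0.0025, 0.5 mm / 400 = 0.0013.

```bash
echo '[[0,0.0025,0,0,0,0],[0,0.0013,0,0,0,0],[0,0,0,0,0,0]]' > m.json && python3 jog.py m.json|grep -E "pos|ft_force"
echo '[[0,-0.0063,0,0,0,0],[0,-0.0063,0,0,0,0],[0,0,0,0,0,0],[0,0,-0.025,0,0,0],[0,0,-0.0625,0,0,0]]' > m.json && python3 jog.py m.json|grep -E "pos|ft_force"
echo '[[0,0,-0.0625,0,0,0],[0,0,-0.0625,0,0,0],[0,0,-0.0625,0,0,0],[0,0,0,0,0,0]]' > m.json && python3 jog.py m.json|grep -E "pos|ft_force"
for i in 1 2; do echo '[[0.0775,-0.04,0,0,0,0],[0.0775,-0.04,0,0,0,0],[0.0775,-0.04,0,0,0,0],[0.0775,-0.04,0,0,0,0],[0.0775,-0.04,0,0,0,0]]' > m.json && python3 jog.py m.json|grep pos; done
echo '[[0,0,0,0,0,0],[0,0,0,0,0,0],[0,0,0,0,0,0]]' > m.json && python3 jog.py m.json|grep -E "^t|pos"
python3 - <<'E'
from h import *
np.set_printoptions(precision=1,suppress=True)
t,s=snap('top'),snap('scene')
cv2.imwrite('pics/fin.png',np.clip(np.vstack([np.hstack([cv2.resize(t['img'],(400,300)),cv2.resize(s['img'],(400,300))]),np.hstack([cv2.resize(t['img'][270:345,200:300],(400,300),interpolation=2),cv2.resize(s['img'][145:220,335:435],(400,300),interpolation=2)])])[:,:,::-1]*1.5,0,255).astype(np.uint8))
x,y,w,h=240,280,50,45
m=(t['img'][y:y+h,x:x+w].max(2)<38).astype(np.uint8);n,l,st,c=cv2.connectedComponentsWithStats(m);i=1+st[1:,4].argmax()
W=np.array([onz(t,*(q[::-1]+[x,y]),99)[:2] for q in np.argwhere(l==i)],np.float32)
f=cv2.fitLine(W,2,0,.01,.01).ravel();d=W.mean(0)-[491.3,103.7];print(st[i],W.mean(0),np.degrees(np.arctan2(f[1],f[0])),np.degrees(np.arctan2(d[1],d[0])))
E
```

```text
ee_pos: [497.6, 18.6, 106.5]
ft_force: [-0.3, 0.2, 1.3]
ee_pos: [490.4, 18.5, 140.0]
ft_force: [0.2, 0.4, -0.4]
ee_pos: [495.2, 18.6, 221.7]
ft_force: [0.2, 0.5, 0.3]
ee_pos: [408.6, 173.1, 216.7]
ee_pos: [325.7, 326.8, 216.7]
t: 22.97
ee_pos: [326.6, 325.2, 216.4]
[ 18  23  28  10 260] [490.3  18.2] -88.49788 -90.673012802125
```

View pics/fin.png

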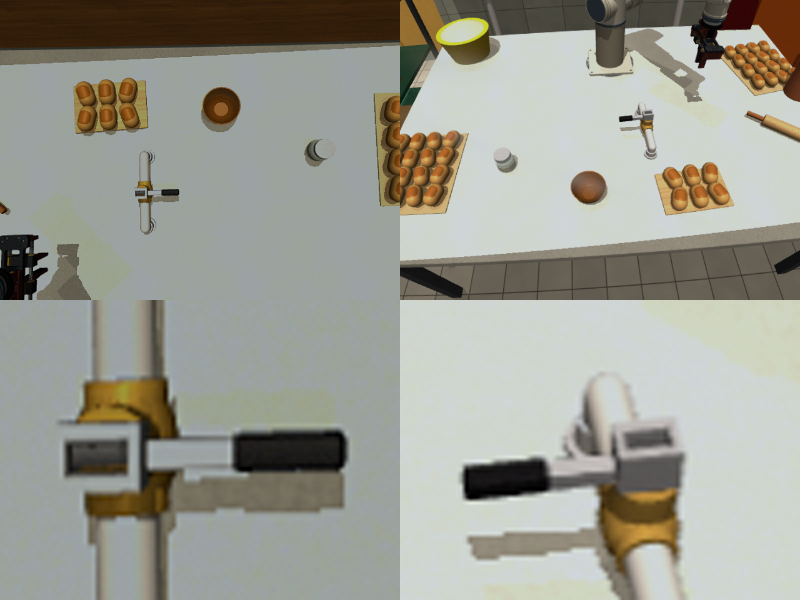

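The final views show the lever square across the pipe (fitted angle −88.5°, pipe +1.2°) with the hub home on the bonnet. The bowl, jar and buns are where they were, and the arm is clear.

```bash
python3 -c "
from workcell import ctrl
print(ctrl.close_job())"
```

```text
the job is handed in; nothing more can be done
None
```

The handle is back on the stem and fully home, the lever was swung clockwise to its stop and now lies square across the pipe, nothing else was moved, the hand is clear, and the job is handed in.

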